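# Tighten the jig's locknut while a spanner holds the stud

### The job

Tighten the lever locknut on the jig fully, clockwise seen from above, without letting the stud inside it turn along. First drop the spanner whose jaw fits onto the stud's flats, its handle lying level on the jig's rest beside the stop pin, so that the pin holds the stud still; then swing the locknut's lever round by its upright grip until it is tight. Leave the spanner in place on the stud.

Things in the scene. Friction and masses are not known exactly. Their poses are not given: they have to be found in the camera images.
- spanner: Loose steel open-ended spanner with the wide jaw (slot 22 mm wide, 53 deep; head 50 wide), flat on the table left or right of the jig; 199 mm long, 14 thick, handle 18 wide. Origin: underside of the handle, mid-length: grip here. +x runs along the handle away from the jaw; jaw centre (goes over the stud) at x = -70 mm. A like spanner with a 10 mm slot does not fit.
- fixture: Fixed jig, grey plate 110x215x10 mm. Origin: on the stud's axis at table height; z up, +y to the dark rest block (26 mm wide, centred at y = 125). Stud shoulder and rest top, on which the spanner lies, are 38 mm high. Stop pin 14 mm thick at x = 28, y = 125, top 66: the handle goes along +y, on the pin's -x side (12 mm gap), and swings onto it.
- stud (a joint): Turn of the stud, rad, clockwise from above positive; starts at -0.15 to 0. Its tang, 16 mm thick, 42 long, ends in a ridge 62 mm high; at 0 its length lies along the jig's y. Turns easily, stays put; without the spanner it turns along with the nut, with it play allows about +0.25.
- locknut (a joint): Turn of the dark hex nut on the stud, rad, clockwise from above positive; starts at 0 to 0.25, tight at the stop at 1.2. Friction 0.22 N m, stays put. Its bar has an upright round grip, 18 mm thick, 32 to 90 mm above the table, 92 mm from the stud's axis, at the angle -0.87 - stud - locknut (counterclockwise from the jig's x axis).

How it is judged:
By the outcome, as a careful person would: the job done as asked, in the order asked, and still so for the second after the job is handed in, with the robot touching nothing.
It also fails if it takes over 51 s, if anything falls off the work surface, if the arm or the gripper's body presses on something with over 40 N, if the wrist force passes 120 N, or if a joint passes its speed limit or range.

### The arm

A 7-joint arm with a two-finger parallel gripper is mounted at the origin on a cart in front of the work surface, level with it; the furniture and walls round the work are solid. World frame = base frame: x ahead of the robot, y to its left, z up, the work surface at z = 0. Lengths are in m, angles in rad, forces in N, time in s.
With the tool pointing down it reaches from about 0.425 to 0.875 m from the base axis. Payload 4.7 kg.
Tool frame: the origin (TCP) lies at the very end of the fingers, on their centre line; the grasp point (between the pads) lies ctrl.grasp_offset behind it (ctrl.grasp_offset is the distance from the TCP to the grasp point, in m); z points along the fingers, y is the direction in which the jaws open and shut (so a half turn about z gives the same grasp; the last joint's range is limited). The gripper opens to 87 mm and grips with 3 to 60 N. Pads are 19 mm wide; open, the fingers measure 117 mm over their backs; the gripper's body (75 mm by 190 mm) begins 51 mm behind the grasp point.
Start: joints at [-1.328, 0.321, -0.07, 1.45, 0.023, 1.371, -0.057], TCP at [0.147, 0.633, 0.223] pointing down, gripper open.
Joint ranges: [-2.86, 2.86], [-0.3, 2.09], [-1.38, 1.24], [0.06, 2.45], [-1.56, 4.7], [0.09, 2.05], [-2.69, 2.69]. Speed limits (rad/s): [2.57, 2.57, 3.14, 3.14, 3.14, 3.14, 3.14].

### API

Orientations are given as a rotation vector (axis times angle).
In Python, from bench import ctrl gives the robot as it stands.
- The arm moves only by the tool step_arm, never from a script. Its argument "plan" is a list of rows, each an object of numbers: "x", "y", "z": the shift along the tool's x, y, z in m; "wx", "wy", "wz": the turn, a rotation vector about the tool's x, y, z in degrees; "jaw": the closure, from -1 (fully open) to 1 (shut). In form: [{"x": .., "y": .., "z": .., "wx": .., "wy": .., "wz": .., "jaw": ..}, ...]. A call has 1 to 20 rows; each row is the pose to reach, as a shift and turn from the pose commanded when the call began, along the tool's axes at that moment; what a row does not reach only later rows make up. A row lasts 1/10 s, in which the tool goes at most 50 mm and 8.59 degrees, less where a joint would pass 70% of its speed; a pose out of reach is approached as far as the arm can. A call with a gripper value outside its range is refused whole. The fingers move at their own pace and stop on an object; "newtons" is the grip in N (left out, the last holds). Time passes only in rows, so rows that repeat a pose let the fingers close. It gives the time, the measured TCP pose, the force and the opening at its end, in the units of the state.
- ctrl.get_state(): the state, without advancing time (a new reading comes with each control period).
- ctrl.get_image(name): name is "scene" or "side" or "wrist"; returns the picture (400x640x3 uint8, blue, green, red); there is no depth.
- ctrl.camera_params(name): a dict with "camera_matrix" (3x3 intrinsics, pixels), "rvec" (rotation vector, rad) and "tvec" (3), from world to camera coordinates, as OpenCV has them; the wrist camera has in their place "tool_from_camera" (4x4, takes a point from camera to tool coordinates, whose origin is the TCP and whose axes are the flange's). Camera axes: x right, y down, z forward; pixel columns grow to the right and rows downward; lengths in m; the calibration is good to about 2 mm. A picture is of the moment at which its call begins: read the wrist's pose just before it. camera_params takes no time and is no camera call.
- ctrl.close_job(): hands the job in, once; it reports no verdict.
The state is a dict: "time": time; "joint_positions": joint angles; "qd": joint speeds; "joint_torque": joint torques, N m; "position": TCP position; "tool_rot": TCP orientation; "ft_force": force on the tool from outside, world axes, zero at the start; "torque": the same for the moment, N m; "grip_width": opening from 0.0 (shut) to 1.0 (fully open).
Only numpy, scipy, OpenCV 4.12 (cv2) and the standard library are available. Lean on these libraries where they do the work, as an engineer would, in place of code of your own. Each camera call takes 0.05 s, during which the arm holds its last target. There are 200 camera calls.

## Working session

There is one attempt and no reset: what is moved stays moved. The work goes in short steps, Python scripts to look and compute and a tool call to move; the robot and the scene stay as the last step left them, time stands still between calls to the robot, and variables do not carry over. Pictures are saved under pics/ and viewed, about 8 in all and at most 12, crops included, and the job is handed in when it is done.

Besides the shell and the picture viewer there is one more tool, called after "Call:" as name(argument=value, ...) on one line, values as JSON. step_arm: Moves the arm, as the interface text tells. Its arguments: {"type":"object","properties":{"plan":{"type":"array"},"newtons":{"type":"number"}},"required":["plan"]}

```bash
mkdir -p pics; ls; python3 - <<'E'
from bench import ctrl
import cv2,numpy as np
s=ctrl.get_state();print({k:np.round(v,3).tolist() for k,v in s.items()},ctrl.grasp_offset)
a=[]
for n in("scene","side"):
    im=ctrl.get_image(n);cv2.imwrite(f"pics/{n}0.png",im)
    p=ctrl.camera_params(n);print(n,p)
print(ctrl.camera_params("wrist"))
E
```

```text
pics
{'time': 0.0, 'joint_positions': [-1.328, 0.322, -0.07, 1.452, 0.023, 1.371, -0.057], 'qd': [-0.001, -0.001, 0.0, 0.001, -0.001, 0.0, -0.002], 'joint_torque': [-0.0, -49.129, -0.404, -31.252, -0.064, 0.044, 0.0], 'position': [0.147, 0.632, 0.221], 'tool_rot': [-0.359, -3.121, 0.003], 'ft_force': [0.867, 0.859, 0.337], 'torque': [-0.013, -0.029, 0.017], 'grip_width': 0.999} 0.0187
scene {'camera_matrix': array([[518.29168522,   0.        , 318.20365703],
       [  0.        , 518.29168522, 189.40022166],
       [  0.        ,   0.        ,   1.        ]]), 'rvec': array([ 2.13022444, -1.10341243,  0.47567986]), 'tvec': array([-0.30749778,  0.39152308,  1.10941526])}
side {'camera_matrix': array([[478.26654801,   0.        , 316.4781712 ],
       [  0.        , 478.26654801, 197.40558885],
       [  0.        ,   0.        ,   1.        ]]), 'rvec': array([ 0.32384218, -2.7570774 ,  1.20656088]), 'tvec': array([0.56595973, 0.09946922, 1.0284199 ])}
{'camera_matrix': array([[280.42716322,   0.        , 318.65513618],
       [  0.        , 280.42716322, 201.32631612],
       [  0.        ,   0.        ,   1.        ]]), 'tool_from_camera': array([[ 9.40537754e-04, -9.58528822e-01, -2.84994057e-01,
         7.83909589e-02],
       [ 9.99999443e-01,  1.03799633e-03, -1.90923882e-04,
         5.81458442e-04],
       [ 4.78828830e-04, -2.84993719e-01,  9.58529265e-01,
        -1.62500102e-01],
       [ 0.00000000e+00,  0.00000000e+00,  0.00000000e+00,
         1.00000000e+00]])}
```

View pics/scene0.png

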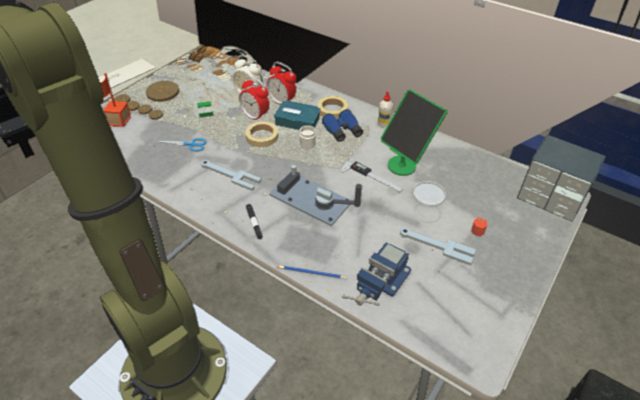

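View pics/side0.png

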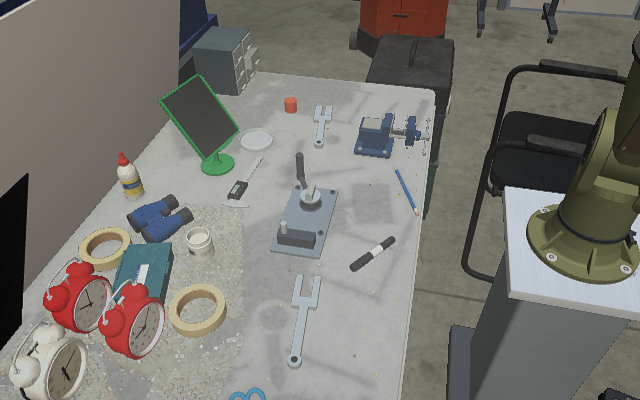

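```bash
cat > h.py <<'E'
import cv2,numpy as np
from bench import ctrl
from scipy.spatial.transform import Rotation as R
def ray(n,uv,T=None):
    p=ctrl.camera_params(n);K=p["camera_matrix"]
    d=np.linalg.inv(K)@np.array([uv[0],uv[1],1.])
    if n=="wrist":
        M=T@p["tool_from_camera"];return M[:3,3],M[:3,:3]@d
    r=cv2.Rodrigues(p["rvec"])[0];return -r.T@p["tvec"],r.T@d
def plane(n,uv,z,T=None):
    o,d=ray(n,uv,T);return o+d*(z-o[2])/d[2]
def tool():
    s=ctrl.get_state();T=np.eye(4);T[:3,:3]=R.from_rotvec(s["tool_rot"]).as_matrix();T[:3,3]=s["position"];return T
def px(n,P,T=None):
    p=ctrl.camera_params(n)
    if n=="wrist":
        M=np.linalg.inv(T@p["tool_from_camera"]);c=(M[:3,:3]@np.array(P).T).T+M[:3,3];q=(p["camera_matrix"]@c.T).T;return q[:,:2]/q[:,2:]
    return cv2.projectPoints(np.array(P,float),p["rvec"],p["tvec"],p["camera_matrix"],None)[0][:,0]
E
python3 - <<'E'
from h import *
a=cv2.imread("pics/scene0.png");b=cv2.imread("pics/side0.png")
def c(i,x,y,w,h):return cv2.resize(i[y:y+h,x:x+w],(400,300),interpolation=cv2.INTER_CUBIC)
m=np.vstack([np.hstack([c(a,260,150,120,90),c(b,250,150,120,90)]),np.hstack([c(a,190,145,100,75),c(a,390,215,100,75)])])
cv2.imwrite("pics/m.png",m)
for n,uv in [("scene",(232,175)),("scene",(440,246)),("scene",(290,192)),("scene",(325,205)),("side",(303,320)),("side",(322,125)),("side",(308,200))]:print(n,uv,plane(n,uv,0.01).round(3))
E
```

```text
scene (232, 175) [0.529 0.308 0.01 ]
scene (440, 246) [ 0.641 -0.315  0.01 ]
scene (290, 192) [0.572 0.124 0.01 ]
scene (325, 205) [0.588 0.013 0.01 ]
side (303, 320) [0.528 0.325 0.01 ]
side (322, 125) [ 0.643 -0.307  0.01 ]
side (308, 200) [0.602 0.005 0.01 ]
```

View pics/m.png

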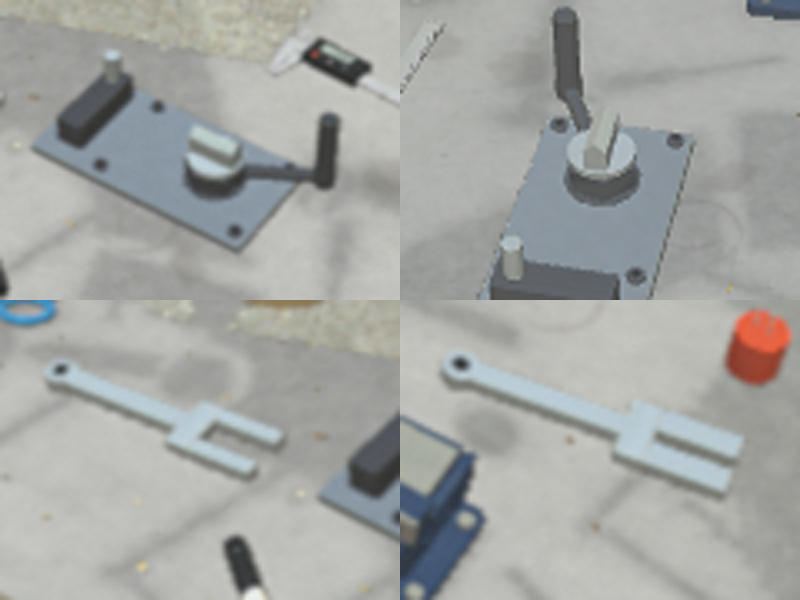

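```bash
cat >> h.py <<'E'
def go(p,xdir):
    "tool pointing down, tool x along the world heading xdir (rad): shift and turn from the present pose"
    T=tool();x=np.array([np.cos(xdir),np.sin(xdir),0]);z=np.array([0,0,-1.])
    G=np.column_stack([x,np.cross(z,x),z])
    d=T[:3,:3].T@(np.array(p)-T[:3,3]);w=R.from_matrix(T[:3,:3].T@G).as_rotvec(degrees=True)
    print("shift mm",(d*1000).round(1),"turn deg",w.round(2))
E
python3 - <<'E'
from h import *
h=plane("scene",(205,162.5),.014);t=plane("scene",(256.5,184),.014);print(h,t,np.linalg.norm(h-t),np.arctan2(*(t-h)[1::-1]))
print("stud ridge",plane("scene",(260+214*.3,150+145*.3),.062),plane("side",(250+602*.3-120,150+135*.3),.062))
T=tool();print(T.round(3))
go([.535,.27,.2],np.arctan2(*(t-h)[1::-1]))
E
```

```text
[0.52065149 0.40796639 0.014     ] [0.53898463 0.22090603 0.014     ] 0.1879565958109418 -1.4731017671657975
stud ridge [0.58109366 0.01217478 0.062     ] [0.58874667 0.02741706 0.062     ]
[[-0.974  0.227 -0.     0.147]
 [ 0.227  0.974 -0.002  0.633]
 [-0.    -0.002 -1.     0.222]
 [ 0.     0.     0.     1.   ]]
shift mm [-459.8 -265.2   22.1] turn deg [-7.000e-02 -9.000e-02 -1.087e+02]
```

```bash
python3 - <<'E'
from h import *
go([.55,.22,.2],1.668)
E
```

```text
shift mm [-485.7 -310.5   22.2] turn deg [-8.000e-02  7.000e-02  7.133e+01]
```

Call:
step_arm(plan=[{"x": -0.486, "y": -0.31, "z": 0.022, "wz": 71.3, "jaw": -0.5}, {"x": -0.486, "y": -0.31, "z": 0.022, "wz": 71.3, "jaw": -0.5}, {"x": -0.486, "y": -0.31, "z": 0.022, "wz": 71.3, "jaw": -0.5}, {"x": -0.486, "y": -0.31, "z": 0.022, "wz": 71.3, "jaw": -0.5}, {"x": -0.486, "y": -0.31, "z": 0.022, "wz": 71.3, "jaw": -0.5}, {"x": -0.486, "y": -0.31, "z": 0.022, "wz": 71.3, "jaw": -0.5}, {"x": -0.486, "y": -0.31, "z": 0.022, "wz": 71.3, "jaw": -0.5}, {"x": -0.486, "y": -0.31, "z": 0.022, "wz": 71.3, "jaw": -0.5}, {"x": -0.486, "y": -0.31, "z": 0.022, "wz": 71.3, "jaw": -0.5}, {"x": -0.486, "y": -0.31, "z": 0.022, "wz": 71.3, "jaw": -0.5}, {"x": -0.486, "y": -0.31, "z": 0.022, "wz": 71.3, "jaw": -0.5}, {"x": -0.486, "y": -0.31, "z": 0.022, "wz": 71.3, "jaw": -0.5}, {"x": -0.486, "y": -0.31, "z": 0.022, "wz": 71.3, "jaw": -0.5}, {"x": -0.486, "y": -0.31, "z": 0.022, "wz": 71.3, "jaw": -0.5}, {"x": -0.486, "y": -0.31, "z": 0.022, "wz": 71.3, "jaw": -0.5}, {"x": -0.486, "y": -0.31, "z": 0.022, "wz": 71.3, "jaw": -0.5}, {"x": -0.486, "y": -0.31, "z": 0.022, "wz": 71.3, "jaw": -0.5}])

```text
validation failed for argument at $.pl...
```

```bash
python3 - <<'E'
from h import *
T=tool();np.save("T1.npy",T);im=ctrl.get_image("wrist");cv2.imwrite("pics/w1.png",im);print(T.round(3),ctrl.get_state()["joint_positions"])
E
```

```text
[[-0.974  0.227 -0.     0.147]
 [ 0.227  0.974 -0.002  0.633]
 [-0.    -0.002 -1.     0.222]
 [ 0.     0.     0.     1.   ]] [-1.32790797  0.32165421 -0.07008891  1.45138823  0.02263376  1.37081875
 -0.05690729]
```

View pics/w1.png

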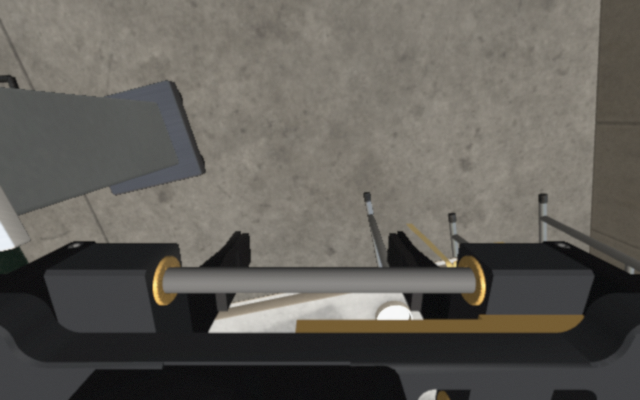

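```bash
python3 - <<'E'
from h import *
go([.57,.07,.26],1.668)
E
```

```text
shift mm [-539.2 -452.2  -37.6] turn deg [-7.000e-02  6.000e-02  7.132e+01]
```

Call:
step_arm(plan=[{"x": -0.2, "y": -0.15, "z": -0.038, "wx": 0, "wy": 0, "wz": 30, "jaw": -0.5}])

```text
time: 0.25
position: [0.172, 0.5979, 0.2273]
tool_rot: [-0.578, -3.083, 0.004]
ft_force: [-0.6, 0.3, 0.7]
grip_width: 0.965
```

```bash
python3 - <<'E'
from h import *
go([.57,.07,.26],1.668)
E
```

```text
shift mm [-562.  -348.   -34.2] turn deg [-0.31 -0.13 63.19]
```

Call:
step_arm(plan=[{"x": -0.562, "y": -0.348, "z": -0.034, "wx": 0, "wy": 0, "wz": 63, "jaw": -0.5}, {"x": -0.562, "y": -0.348, "z": -0.034, "wx": 0, "wy": 0, "wz": 63, "jaw": -0.5}, {"x": -0.562, "y": -0.348, "z": -0.034, "wx": 0, "wy": 0, "wz": 63, "jaw": -0.5}, {"x": -0.562, "y": -0.348, "z": -0.034, "wx": 0, "wy": 0, "wz": 63, "jaw": -0.5}, {"x": -0.562, "y": -0.348, "z": -0.034, "wx": 0, "wy": 0, "wz": 63, "jaw": -0.5}, {"x": -0.562, "y": -0.348, "z": -0.034, "wx": 0, "wy": 0, "wz": 63, "jaw": -0.5}, {"x": -0.562, "y": -0.348, "z": -0.034, "wx": 0, "wy": 0, "wz": 63, "jaw": -0.5}, {"x": -0.562, "y": -0.348, "z": -0.034, "wx": 0, "wy": 0, "wz": 63, "jaw": -0.5}, {"x": -0.562, "y": -0.348, "z": -0.034, "wx": 0, "wy": 0, "wz": 63, "jaw": -0.5}, {"x": -0.562, "y": -0.348, "z": -0.034, "wx": 0, "wy": 0, "wz": 63, "jaw": -0.5}, {"x": -0.562, "y": -0.348, "z": -0.034, "wx": 0, "wy": 0, "wz": 63, "jaw": -0.5}, {"x": -0.562, "y": -0.348, "z": -0.034, "wx": 0, "wy": 0, "wz": 63, "jaw": -0.5}, {"x": -0.562, "y": -0.348, "z": -0.034, "wx": 0, "wy": 0, "wz": 63, "jaw": -0.5}, {"x": -0.562, "y": -0.348, "z": -0.034, "wx": 0, "wy": 0, "wz": 63, "jaw": -0.5}, {"x": -0.562, "y": -0.348, "z": -0.034, "wx": 0, "wy": 0, "wz": 63, "jaw": -0.5}, {"x": -0.562, "y": -0.348, "z": -0.034, "wx": 0, "wy": 0, "wz": 63, "jaw": -0.5}, {"x": -0.562, "y": -0.348, "z": -0.034, "wx": 0, "wy": 0, "wz": 63, "jaw": -0.5}, {"x": -0.562, "y": -0.348, "z": -0.034, "wx": 0, "wy": 0, "wz": 63, "jaw": -0.5}])

```text
time: 2.05
position: [0.572, 0.0662, 0.264]
tool_rot: [-2.112, -2.325, -0.001]
ft_force: [-0.3, 0.9, -0.3]
grip_width: 0.749
```

```bash
python3 - <<'E'
from h import *
T=tool();np.save("T2.npy",T);im=ctrl.get_image("wrist");cv2.imwrite("pics/w2.png",im);print(T.round(3),ctrl.get_state()["joint_positions"].round(2))
E
```

```text
[[-0.096  0.995 -0.     0.572]
 [ 0.995  0.096  0.001  0.066]
 [ 0.001 -0.    -1.     0.264]
 [ 0.     0.     0.     1.   ]] [-0.67  0.15  0.57  1.6  -0.09  1.41  0.01]
```

View pics/w2.png

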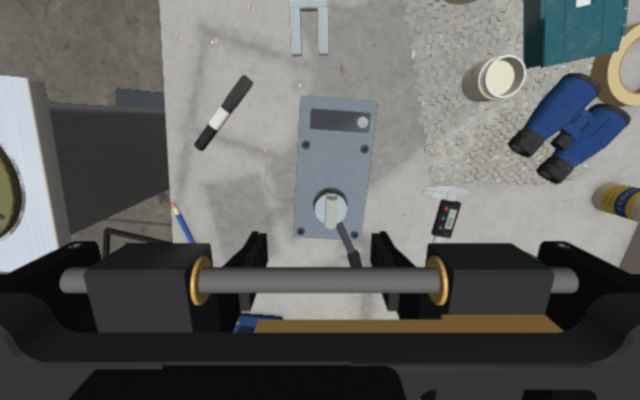

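```bash
python3 - <<'E'
from h import *
T=np.load("T2.npy");im=cv2.imread("pics/w2.png")
for p in [(330,170),(310,150),(390,170),(290,170),(332,209),(322,200),(362,122),(340,120)]:print(p,im[p[1],p[0]])
for n,uv in [("pin",(362,122))]:print(n,plane("wrist",uv,.066,T))
print("ridge",plane("wrist",(332,209),.062,T))
m=((im[...,0].astype(int)-im[...,2]>10)&(im.max(2)<185)&(im.max(2)>60)).astype(np.uint8)*255
m=cv2.morphologyEx(m,cv2.MORPH_CLOSE,np.ones((5,5)));m=cv2.morphologyEx(m,cv2.MORPH_OPEN,np.ones((7,7)))
n,l,st,_=cv2.connectedComponentsWithStats(m);k=l[170,330];print(st[k])
c=max(cv2.findContours((l==k).astype(np.uint8),0,1)[0],key=cv2.contourArea)[:,0]
P=np.array([plane("wrist",q,.01,T)[:2] for q in c]);print(cv2.minAreaRect((P*1000).astype(np.float32)))
v=im.copy();cv2.drawContours(v,[c[:,None]],-1,(0,0,255),1)
cv2.imwrite("pics/w2c.png",np.hstack([cv2.resize(v[80:260,280:400],(400,600),interpolation=cv2.INTER_CUBIC),cv2.resize(im[185:245,310:350],(400,600),interpolation=cv2.INTER_CUBIC)]))
E
```

```text
(330, 170) [146 136 125]
(310, 150) [143 134 124]
(390, 170) [146 150 151]
(290, 170) [137 140 141]
(332, 209) [169 181 174]
(322, 200) [193 186 172]
(362, 122) [179 174 162]
(340, 120) [77 71 68]
pin [0.61830296 0.14518745 0.066     ]
ridge [0.59414474 0.02779303 0.062     ]
[ 295   97   81  142 7698]
((592.7297973632812, 67.72834777832031), (106.76371765136719, 211.86135864257812), 1.4562256336212158)
```

View pics/w2c.png

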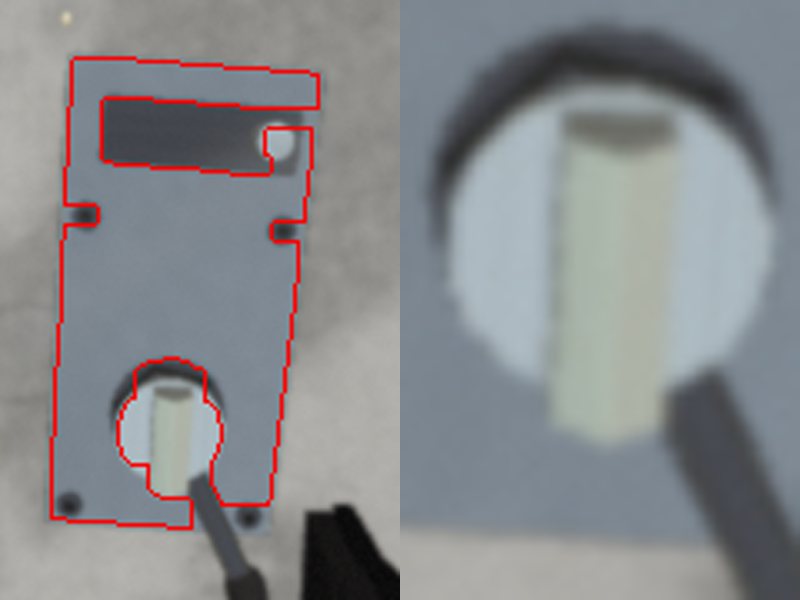

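```bash
python3 - <<'E'
from h import *
T=np.load("T2.npy")
a=plane("wrist",(332.2,199.8),.062,T);b=plane("wrist",(330.4,228.5),.062,T);print(a,b,(a+b)/2,np.linalg.norm(a-b),np.degrees(np.arctan2(*(a-b)[1::-1])))
pin=plane("wrist",(363,122.1),.066,T);print("pin",pin)
# grey shoulder disc centre
print("disc",plane("wrist",(331.0,207.6),.038,T))
# plate left & right edges, z .01
for u,v in [((301.3,98),(295.3,235)),((375.5,103),(361.5,230))]:
  e=plane("wrist",u,.01,T);f=plane("wrist",v,.01,T);print(e,f,np.degrees(np.arctan2(*(e-f)[1::-1])))
th=np.radians(1.46);M=np.array([[np.cos(th),-np.sin(th)],[np.sin(th),np.cos(th)]])
print("origin from pin",pin[:2]-M@[.028,.125])
# lever grip top from scene, side (z .09)
for n,uv in [("scene",(260+328*.3,150+122*.3)),("side",(250+166*.3,150+15*.3))]:print(n,plane(n,uv,.09))
g=plane("scene",(358.4,186.6),.09)
go([.529,.355,.16],1.668)
E
```

```text
[0.59297221 0.04083895 0.062     ] [ 0.59507337 -0.00088164  0.062     ] [0.59402279 0.01997865 0.062     ] 0.041773466026507486 92.88312476908185
pin [0.61955129 0.145189   0.066     ]
disc [0.59440774 0.02209534 0.038     ]
[0.53773027 0.1690664  0.01      ] [ 0.54450935 -0.03823027  0.01      ] 91.87303861906571
[0.64190352 0.1725486  0.01      ] [ 0.64916399 -0.01937733  0.01      ] 92.1664396195443
origin from pin [0.59474526 0.01951616]
scene [ 0.63281455 -0.0632301   0.09      ]
side [ 0.63693347 -0.06061124  0.09      ]
shift mm [291.9 -15.4 104.3] turn deg [-0.01 -0.05 -0.11]
```

Call:
step_arm(plan=[{"x": 0.228, "y": -0.016, "z": 0.05, "wx": 0, "wy": 0, "wz": 0, "jaw": -0.5}, {"x": 0.228, "y": -0.016, "z": 0.05, "wx": 0, "wy": 0, "wz": 0, "jaw": -0.5}, {"x": 0.228, "y": -0.016, "z": 0.05, "wx": 0, "wy": 0, "wz": 0, "jaw": -0.5}, {"x": 0.228, "y": -0.016, "z": 0.05, "wx": 0, "wy": 0, "wz": 0, "jaw": -0.5}, {"x": 0.228, "y": -0.016, "z": 0.05, "wx": 0, "wy": 0, "wz": 0, "jaw": -0.5}, {"x": 0.228, "y": -0.016, "z": 0.05, "wx": 0, "wy": 0, "wz": 0, "jaw": -0.5}, {"x": 0.228, "y": -0.016, "z": 0.05, "wx": 0, "wy": 0, "wz": 0, "jaw": -0.5}, {"x": 0.228, "y": -0.016, "z": 0.05, "wx": 0, "wy": 0, "wz": 0, "jaw": -0.5}, {"x": 0.228, "y": -0.016, "z": 0.05, "wx": 0, "wy": 0, "wz": 0, "jaw": -0.5}])

```text
time: 3.0
position: [0.5365, 0.288, 0.2147]
tool_rot: [2.119, 2.319, 0.001]
ft_force: [-0.6, 0.2, -0.8]
grip_width: 0.752
```

```bash
python3 - <<'E'
from h import *
T=tool();np.save("T3.npy",T);im=ctrl.get_image("wrist");cv2.imwrite("pics/w3.png",im);print(T[:3,3].round(4))
q=px("wrist",[[.52065,.408,.014],[.539,.2209,.014],[.53,.31,.014]],T);print(q.round(0))
h=im.astype(int)
for p in q[2:]:print(im[int(p[1]),int(p[0])])
m=((h[...,0]-h[...,2]>8)&(im.max(2)>165)).astype(np.uint8)*255
m=cv2.morphologyEx(m,cv2.MORPH_OPEN,np.ones((3,3)))
n,l,st,_=cv2.connectedComponentsWithStats(m);k=l[int(q[2][1]),int(q[2][0])];print(k,st[k])
c=max(cv2.findContours((l==k).astype(np.uint8),0,1)[0],key=cv2.contourArea)[:,0]
P=np.array([plane("wrist",u,.014,T)[:2] for u in c]);print(cv2.minAreaRect((P*1000).astype(np.float32)))
cv2.drawContours(im,[c[:,None]],-1,(0,0,255),1)
cv2.imwrite("pics/w3c.png",im[:260])
E
```

```text
[0.5365 0.288  0.2147]
[[314.  81.]
 [316. 227.]
 [315. 163.]]
[172 169 159]
4 [ 302   70   35  154 2165]
((533.1209106445312, 324.05145263671875), (45.54075622558594, 194.32818603515625), 6.2158613204956055)
```

View pics/w3c.png

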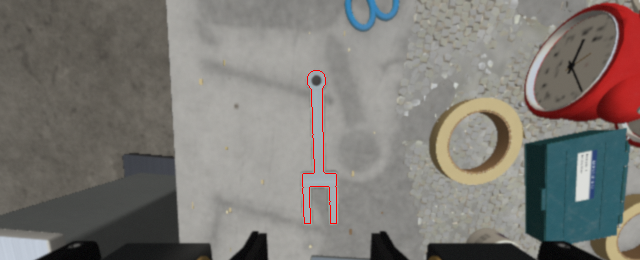

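```bash
python3 - <<'E'
from h import *
T=np.load("T3.npy");h=plane("wrist",(316.3,81),.014,T);s=plane("wrist",(319.5,187),.014,T);print(h,s,np.linalg.norm(h-s),np.degrees(np.arctan2(*(h-s)[1::-1])))
go([.533,.324,.005],np.radians(96.2))
E
```

```text
[0.52308216 0.40848656 0.014     ] [0.53885834 0.27882479 0.014     ] 0.13061799518702674 96.93718193372831
shift mm [ 36.   -0.5 209.7] turn deg [ 0.06 -0.02 -1.05]
```

Call:
step_arm(plan=[{"x": 0.036, "y": -0.0005, "z": 0.05, "wx": 0, "wy": 0, "wz": -1.05, "jaw": -0.3}, {"x": 0.036, "y": -0.0005, "z": 0.09, "wx": 0, "wy": 0, "wz": -1.05, "jaw": -0.3}, {"x": 0.036, "y": -0.0005, "z": 0.13, "wx": 0, "wy": 0, "wz": -1.05, "jaw": -0.3}, {"x": 0.036, "y": -0.0005, "z": 0.16, "wx": 0, "wy": 0, "wz": -1.05, "jaw": -0.3}, {"x": 0.036, "y": -0.0005, "z": 0.18, "wx": 0, "wy": 0, "wz": -1.05, "jaw": -0.3}, {"x": 0.036, "y": -0.0005, "z": 0.19, "wx": 0, "wy": 0, "wz": -1.05, "jaw": -0.3}, {"x": 0.036, "y": -0.0005, "z": 0.2, "wx": 0, "wy": 0, "wz": -1.05, "jaw": -0.3}, {"x": 0.036, "y": -0.0005, "z": 0.205, "wx": 0, "wy": 0, "wz": -1.05, "jaw": -0.3}, {"x": 0.036, "y": -0.0005, "z": 0.208, "wx": 0, "wy": 0, "wz": -1.05, "jaw": -0.3}, {"x": 0.036, "y": -0.0005, "z": 0.208, "wx": 0, "wy": 0, "wz": -1.05, "jaw": -0.3}, {"x": 0.036, "y": -0.0005, "z": 0.208, "wx": 0, "wy": 0, "wz": -1.05, "jaw": -0.3}])

```text
time: 4.15
position: [0.5324, 0.3258, 0.0069]
tool_rot: [2.095, 2.341, 0.002]
ft_force: [0.3, -1.0, -0.9]
grip_width: 0.654
```

```bash
python3 - <<'E'
from h import *
go([.533,.324,.004],np.radians(96.2))
E
```

```text
shift mm [-1.9  0.4  2.9] turn deg [ 0.07 -0.05  0.15]
```

Close (settle, then grip), lift.

Call:
step_arm(newtons=40, plan=[{"x": -0.002, "y": 0.0004, "z": 0.003, "wx": 0, "wy": 0, "wz": 0, "jaw": 0}, {"x": -0.002, "y": 0.0004, "z": 0.003, "wx": 0, "wy": 0, "wz": 0, "jaw": 1}, {"x": -0.002, "y": 0.0004, "z": 0.003, "wx": 0, "wy": 0, "wz": 0, "jaw": 1}, {"x": -0.002, "y": 0.0004, "z": 0.003, "wx": 0, "wy": 0, "wz": 0, "jaw": 1}, {"x": -0.002, "y": 0.0004, "z": 0.003, "wx": 0, "wy": 0, "wz": 0, "jaw": 1}, {"x": -0.002, "y": 0.0004, "z": 0.003, "wx": 0, "wy": 0, "wz": 0, "jaw": 1}, {"x": -0.002, "y": 0.0004, "z": 0.003, "wx": 0, "wy": 0, "wz": 0, "jaw": 1}, {"x": -0.002, "y": 0.0004, "z": 0.003, "wx": 0, "wy": 0, "wz": 0, "jaw": 1}, {"x": -0.002, "y": 0.0004, "z": 0.003, "wx": 0, "wy": 0, "wz": 0, "jaw": 1}, {"x": -0.002, "y": 0.0004, "z": 0.003, "wx": 0, "wy": 0, "wz": 0, "jaw": 1}, {"x": -0.002, "y": 0.0004, "z": 0.003, "wx": 0, "wy": 0, "wz": 0, "jaw": 1}, {"x": -0.002, "y": 0.0004, "z": 0.003, "wx": 0, "wy": 0, "wz": 0, "jaw": 1}])

```text
time: 5.35
position: [0.5326, 0.3236, 0.0032]
tool_rot: [2.095, 2.341, 0.0]
ft_force: [0.5, -0.9, 0.3]
grip_width: 0.199
```

```bash
python3 - <<'E'
from h import *
print(ctrl.get_state()["position"])
th=np.radians(92.9);p=np.array([.5944,.0197])+.07*np.array([np.cos(th),np.sin(th)]);print(p)
go([*p,.12],th)
E
```

```text
[0.53261065 0.32355019 0.00316061]
[0.59085849 0.08961036]
shift mm [-238.9   32.1 -116.9] turn deg [ 0.01 -0.01  3.45]
```

Call:
step_arm(plan=[{"x": 0, "y": 0, "z": -0.03, "wx": 0, "wy": 0, "wz": 0, "jaw": 1}, {"x": 0, "y": 0, "z": -0.07, "wx": 0, "wy": 0, "wz": 0, "jaw": 1}, {"x": 0, "y": 0, "z": -0.11, "wx": 0, "wy": 0, "wz": 0, "jaw": 1}, {"x": -0.02, "y": 0.003, "z": -0.117, "wx": 0, "wy": 0, "wz": 0.3, "jaw": 1}, {"x": -0.05, "y": 0.007, "z": -0.117, "wx": 0, "wy": 0, "wz": 0.8, "jaw": 1}, {"x": -0.08, "y": 0.011, "z": -0.117, "wx": 0, "wy": 0, "wz": 1.2, "jaw": 1}, {"x": -0.11, "y": 0.015, "z": -0.117, "wx": 0, "wy": 0, "wz": 1.6, "jaw": 1}, {"x": -0.14, "y": 0.019, "z": -0.117, "wx": 0, "wy": 0, "wz": 2, "jaw": 1}, {"x": -0.17, "y": 0.023, "z": -0.117, "wx": 0, "wy": 0, "wz": 2.5, "jaw": 1}, {"x": -0.2, "y": 0.027, "z": -0.117, "wx": 0, "wy": 0, "wz": 3, "jaw": 1}, {"x": -0.22, "y": 0.03, "z": -0.117, "wx": 0, "wy": 0, "wz": 3.3, "jaw": 1}, {"x": -0.235, "y": 0.032, "z": -0.117, "wx": 0, "wy": 0, "wz": 3.45, "jaw": 1}, {"x": -0.239, "y": 0.032, "z": -0.117, "wx": 0, "wy": 0, "wz": 3.45, "jaw": 1}, {"x": -0.239, "y": 0.032, "z": -0.117, "wx": 0, "wy": 0, "wz": 3.45, "jaw": 1}, {"x": -0.239, "y": 0.032, "z": -0.117, "wx": 0, "wy": 0, "wz": 3.45, "jaw": 1}, {"x": -0.239, "y": 0.032, "z": -0.117, "wx": 0, "wy": 0, "wz": 3.45, "jaw": 1}])

```text
time: 6.95
position: [0.5904, 0.0912, 0.1199]
tool_rot: [-2.161, -2.279, -0.0]
ft_force: [0.6, 0.7, -1.2]
grip_width: 0.199
```

```bash
python3 - <<'E'
from h import *
T=tool();np.save("T4.npy",T);a=ctrl.get_image("wrist");b=ctrl.get_image("side");c=ctrl.get_image("scene");cv2.imwrite("pics/w4.png",a);cv2.imwrite("pics/s4.png",b)
print(T[:3,3],ctrl.get_state()["ft_force"])
r=lambda i,x,y,w,h:cv2.resize(i[y:y+h,x:x+w],(400,300),interpolation=cv2.INTER_CUBIC)
cv2.imwrite("pics/m4.png",np.vstack([np.hstack([r(a,200,60,240,180),r(a,260,150,120,90)]),np.hstack([r(b,250,130,140,105),r(c,250,130,140,105)])]))
E
```

```text
[0.59043474 0.09123302 0.1199371 ] [ 0.08012786  0.53427105 -2.10340197]
```

View pics/m4.png

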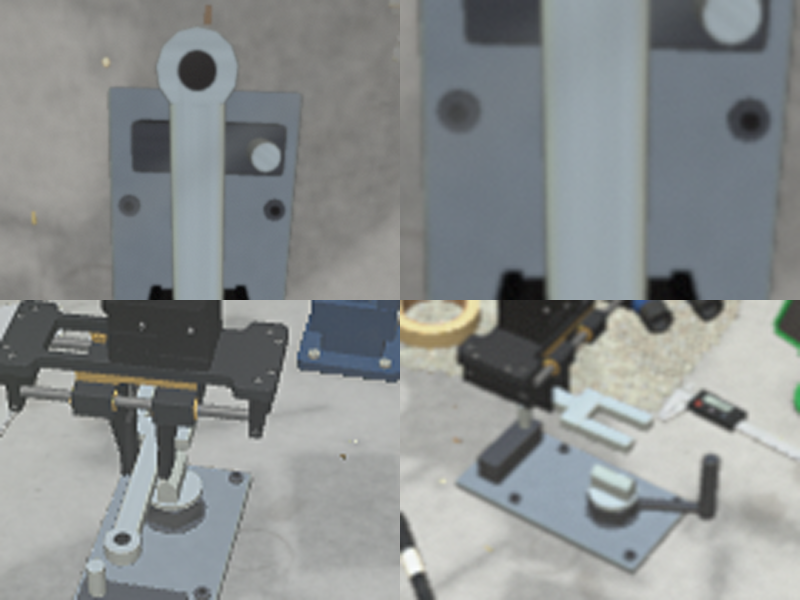

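```bash
python3 - <<'E'
from h import *
T=np.load("T4.npy")
h=plane("wrist",(318.2,102),.131,T);k=plane("wrist",(318.5,220),.131,T)
print("hole",h,"handle",k,np.degrees(np.arctan2(*(h-k)[1::-1])),"from tcp",np.linalg.norm((h-T[:3,3])[:2]))
t=[plane("scene",u,.131) for u in((337.5,172.7),(331.2,181.5))];t=(t[0]+t[1])/2;print("tip mid",t,np.linalg.norm(h[:2]-t[:2]),np.degrees(np.arctan2(*(h-t)[1::-1])))
u=(h-t)[:2];u/=np.linalg.norm(u);print("jaw centre est",h[:2]-158.5e-3*u)
# independent jaw centre from wrist only
go([.59086,.08961,.12],np.radians(92.9))
E
```

```text
hole [0.58566962 0.17770772 0.131     ] handle [0.58926305 0.1137783  0.131     ] 93.21717123233135 from tcp 0.08660588671021681
tip mid [ 0.58920035 -0.01311295  0.131     ] 0.19085333061921925 91.0600172524875
jaw centre est [0.58860183 0.01923484]
shift mm [-0.9  0.2  0.1] turn deg [ 0.   -0.02  0.09]
```

Call:
step_arm(plan=[{"x": 0, "y": 0, "z": 0.02, "wx": 0, "wy": 0, "wz": 0, "jaw": 1}, {"x": 0, "y": 0, "z": 0.04, "wx": 0, "wy": 0, "wz": 0, "jaw": 1}, {"x": 0, "y": 0, "z": 0.05, "wx": 0, "wy": 0, "wz": 0, "jaw": 1}, {"x": 0, "y": 0, "z": 0.055, "wx": 0, "wy": 0, "wz": 0, "jaw": 1}, {"x": 0, "y": 0, "z": 0.06, "wx": 0, "wy": 0, "wz": 0, "jaw": 1}, {"x": 0, "y": 0, "z": 0.065, "wx": 0, "wy": 0, "wz": 0, "jaw": 1}, {"x": 0, "y": 0, "z": 0.068, "wx": 0, "wy": 0, "wz": 0, "jaw": 1}, {"x": 0, "y": 0, "z": 0.07, "wx": 0, "wy": 0, "wz": 0, "jaw": 1}, {"x": 0, "y": 0, "z": 0.07, "wx": 0, "wy": 0, "wz": 0, "jaw": 1}])

```text
time: 8.0
position: [0.5908, 0.0894, 0.0501]
tool_rot: [2.165, 2.277, 0.0]
ft_force: [-1.0, -0.3, -1.4]
grip_width: 0.201
```

Call:
step_arm(plan=[{"x": 0, "y": 0, "z": 0.003, "wx": 0, "wy": 0, "wz": 0, "jaw": 1}, {"x": 0, "y": 0, "z": 0.005, "wx": 0, "wy": 0, "wz": 0, "jaw": 1}, {"x": 0, "y": 0, "z": 0.007, "wx": 0, "wy": 0, "wz": 0, "jaw": 1}, {"x": 0, "y": 0, "z": 0.008, "wx": 0, "wy": 0, "wz": 0, "jaw": 1}, {"x": 0, "y": 0, "z": 0.009, "wx": 0, "wy": 0, "wz": 0, "jaw": 1}, {"x": 0, "y": 0, "z": 0.009, "wx": 0, "wy": 0, "wz": 0, "jaw": 1}])

```text
time: 8.6
position: [0.5908, 0.0895, 0.0411]
tool_rot: [2.165, 2.277, 0.0]
ft_force: [0.1, 1.0, -1.2]
grip_width: 0.203
```

Nearly seated, no force. Release and raise.

Call:
step_arm(plan=[{"x": 0, "y": 0, "z": 0.0005, "wx": 0, "wy": 0, "wz": 0, "jaw": 0.3}, {"x": 0, "y": 0, "z": 0.0005, "wx": 0, "wy": 0, "wz": 0, "jaw": 0.1}, {"x": 0, "y": 0, "z": 0.0005, "wx": 0, "wy": 0, "wz": 0, "jaw": 0.1}, {"x": 0, "y": 0, "z": 0.0005, "wx": 0, "wy": 0, "wz": 0, "jaw": 0.1}, {"x": 0, "y": 0, "z": 0.0005, "wx": 0, "wy": 0, "wz": 0, "jaw": 0.1}, {"x": 0, "y": 0, "z": 0.0005, "wx": 0, "wy": 0, "wz": 0, "jaw": 0.1}, {"x": 0, "y": 0, "z": -0.03, "wx": 0, "wy": 0, "wz": 0, "jaw": 0.1}, {"x": 0, "y": 0, "z": -0.07, "wx": 0, "wy": 0, "wz": 0, "jaw": 0.1}, {"x": 0, "y": 0, "z": -0.12, "wx": 0, "wy": 0, "wz": 0, "jaw": 0.1}, {"x": 0, "y": 0, "z": -0.17, "wx": 0, "wy": 0, "wz": 0, "jaw": 0.1}, {"x": -0.04, "y": 0, "z": -0.2, "wx": 0, "wy": 0, "wz": 0, "jaw": 0.1}, {"x": -0.04, "y": 0, "z": -0.2, "wx": 0, "wy": 0, "wz": 0, "jaw": 0.1}, {"x": -0.04, "y": 0, "z": -0.2, "wx": 0, "wy": 0, "wz": 0, "jaw": 0.1}])

```text
time: 9.9
position: [0.5933, 0.0479, 0.2423]
tool_rot: [2.167, 2.273, 0.003]
ft_force: [-0.5, 0.7, -0.0]
grip_width: 0.454
```

```bash
python3 - <<'E'
from h import *
T=tool();np.save("T5.npy",T);a=ctrl.get_image("wrist");b=ctrl.get_image("side");c=ctrl.get_image("scene");cv2.imwrite("pics/w5.png",a)
print(T[:3,3],ctrl.get_state()["joint_positions"].round(2))
r=lambda i,x,y,w,h:cv2.resize(i[y:y+h,x:x+w],(400,300),interpolation=cv2.INTER_CUBIC)
cv2.imwrite("pics/m5.png",np.vstack([np.hstack([r(a,200,80,240,180),r(a,280,160,140,105)]),np.hstack([r(b,250,130,140,105),r(c,250,130,140,105)])]))
E
```

```text
[0.59333221 0.04792758 0.24228429] [-0.61  0.21  0.57  1.59 -0.12  1.38  0.02]
```

View pics/m5.png

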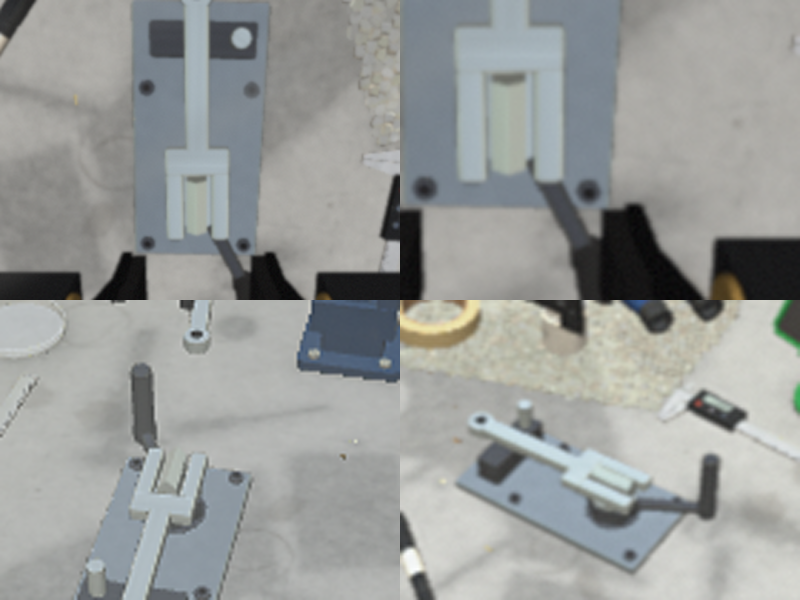

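```bash
python3 - <<'E'
from h import *
A=[ray("scene",(358.9,186)),ray("side",(299.4,154.5))]
M=[];v=[]
S=np.zeros((3,3));b=np.zeros(3)
for o,d in A:
    d=d/np.linalg.norm(d);Q=np.eye(3)-np.outer(d,d);S+=Q;b+=Q@o
p=np.linalg.solve(S,b);print("tri",p);
for n,u in(("scene",(358.9,186)),("side",(299.4,154.5))):
    q=plane(n,u,.09);e=q[:2]-[.5944,.0197];print(q,np.linalg.norm(e),np.arctan2(e[1],e[0]))
T=np.load("T5.npy")
for z in(.025,.03):
    a=plane("wrist",(325.5,217.8),z,T);c=plane("wrist",(345,250),z,T);print(a,c,np.arctan2(*(c-a)[1::-1]))
f=-1.11;g=np.array([.5944,.0197])+.092*np.array([np.cos(f),np.sin(f)]);print(g)
go([*g,.14],f+np.pi)
E
```

```text
tri [ 0.63800933 -0.06216192  0.08815405]
[ 0.63557221 -0.06310137  0.09      ] 0.09247279080418726 -1.1093585855600163
[ 0.63785881 -0.06040702  0.09      ] 0.09113617917008325 -1.0737222786796063
[ 0.60667887 -0.01024337  0.025     ] [ 0.63852606 -0.05972551  0.025     ] -0.9989264370369404
[ 0.60644939 -0.00844231  0.03      ] [ 0.63787735 -0.05727309  0.03      ] -0.9989264370369403
[ 0.63530886 -0.06270428]
shift mm [-115.5   37.6   99.6] turn deg [ -0.13  -0.04 -23.43]
```

Call:
step_arm(plan=[{"x": -0.04, "y": 0.013, "z": 0.01, "wx": 0, "wy": 0, "wz": -8, "jaw": -0.2}, {"x": -0.08, "y": 0.026, "z": 0.04, "wx": 0, "wy": 0, "wz": -16, "jaw": -0.4}, {"x": -0.115, "y": 0.039, "z": 0.07, "wx": 0, "wy": 0, "wz": -23.5, "jaw": -0.4}, {"x": -0.115, "y": 0.039, "z": 0.1, "wx": 0, "wy": 0, "wz": -23.5, "jaw": -0.4}, {"x": -0.115, "y": 0.039, "z": 0.1, "wx": 0, "wy": 0, "wz": -23.5, "jaw": -0.4}, {"x": -0.115, "y": 0.039, "z": 0.1, "wx": 0, "wy": 0, "wz": -23.5, "jaw": -0.4}, {"x": -0.115, "y": 0.039, "z": 0.1, "wx": 0, "wy": 0, "wz": -23.5, "jaw": -0.4}, {"x": -0.115, "y": 0.039, "z": 0.1, "wx": 0, "wy": 0, "wz": -23.5, "jaw": -0.4}])

```text
time: 10.85
position: [0.6387, -0.0619, 0.1431]
tool_rot: [1.651, 2.67, 0.004]
ft_force: [0.4, 0.2, -0.6]
grip_width: 0.699
```

```bash
python3 - <<'E'
from h import *
f=-1.095
go([.6366,-.062,.043],f+np.pi)
E
```

```text
shift mm [  0.9  -2.3 100.1] turn deg [ 0.18  0.05 -0.74]
```

Descend around the grip, then close lightly.

Call:
step_arm(newtons=8, plan=[{"x": 0.001, "y": -0.001, "z": 0.03, "wx": 0, "wy": 0, "wz": -0.7, "jaw": -0.4}, {"x": 0.001, "y": -0.001, "z": 0.055, "wx": 0, "wy": 0, "wz": -0.7, "jaw": -0.4}, {"x": 0.001, "y": -0.001, "z": 0.075, "wx": 0, "wy": 0, "wz": -0.7, "jaw": -0.4}, {"x": 0.001, "y": -0.001, "z": 0.09, "wx": 0, "wy": 0, "wz": -0.7, "jaw": -0.4}, {"x": 0.001, "y": -0.001, "z": 0.097, "wx": 0, "wy": 0, "wz": -0.7, "jaw": -0.4}, {"x": 0.001, "y": -0.001, "z": 0.097, "wx": 0, "wy": 0, "wz": -0.7, "jaw": -0.4}, {"x": 0.001, "y": -0.001, "z": 0.097, "wx": 0, "wy": 0, "wz": -0.7, "jaw": 1}, {"x": 0.001, "y": -0.001, "z": 0.097, "wx": 0, "wy": 0, "wz": -0.7, "jaw": 1}, {"x": 0.001, "y": -0.001, "z": 0.097, "wx": 0, "wy": 0, "wz": -0.7, "jaw": 1}, {"x": 0.001, "y": -0.001, "z": 0.097, "wx": 0, "wy": 0, "wz": -0.7, "jaw": 1}, {"x": 0.001, "y": -0.001, "z": 0.097, "wx": 0, "wy": 0, "wz": -0.7, "jaw": 1}, {"x": 0.001, "y": -0.001, "z": 0.097, "wx": 0, "wy": 0, "wz": -0.7, "jaw": 1}, {"x": 0.001, "y": -0.001, "z": 0.097, "wx": 0, "wy": 0, "wz": -0.7, "jaw": 1}, {"x": 0.001, "y": -0.001, "z": 0.097, "wx": 0, "wy": 0, "wz": -0.7, "jaw": 1}])

```text
time: 12.25
position: [0.6366, -0.063, 0.0443]
tool_rot: [1.639, 2.679, 0.001]
ft_force: [0.4, -0.1, 0.2]
grip_width: 0.204
```

```bash
cat >> h.py <<'E'
def arc(fs,r=.092,c=(.5944,.0197),z=None):
    for f in fs: print(round(f,2),end=" ");go([c[0]+r*np.cos(f),c[1]+r*np.sin(f),tool()[2,3]],f+np.pi)
E
python3 - <<'E'
from h import *
p=tool()[:2,3]-[.5944,.0197];print(np.linalg.norm(p),np.arctan2(p[1],p[0]),ctrl.get_state()["ft_force"].round(1))
arc(np.arange(-1.1,-2.05,-.1))
E
```

```text
0.09278408776621827 -1.0991327946094962 [ 0.4 -0.1  0.2]
-1.1 shift mm [ 0.8 -0.1 -0. ] turn deg [0.04 0.02 0.12]
-1.2 shift mm [ 1.3 -9.3 -0. ] turn deg [0.04 0.02 5.85]
-1.3 shift mm [  2.7 -18.4  -0. ] turn deg [ 0.04  0.02 11.58]
-1.4 shift mm [  4.9 -27.3  -0. ] turn deg [4.000e-02 1.000e-02 1.731e+01]
-1.5 shift mm [  8.1 -35.9  -0. ] turn deg [4.000e-02 1.000e-02 2.304e+01]
-1.6 shift mm [ 12.1 -44.2  -0. ] turn deg [4.000e-02 1.000e-02 2.876e+01]
-1.7 shift mm [ 17. -52.  -0.] turn deg [4.000e-02 1.000e-02 3.449e+01]
-1.8 shift mm [ 22.5 -59.3  -0. ] turn deg [5.000e-02 1.000e-02 4.022e+01]
-1.9 shift mm [ 28.8 -66.   -0.1] turn deg [ 0.05  0.   45.95]
-2.0 shift mm [ 35.7 -72.1  -0.1] turn deg [5.000e-02 0.000e+00 5.168e+01]
```

Call:
step_arm(newtons=8, plan=[{"x": 0.0001, "y": -0.0046, "z": 0, "wx": 0, "wy": 0, "wz": 2.9, "jaw": 1}, {"x": 0.0005, "y": -0.0092, "z": 0, "wx": 0, "wy": 0, "wz": 5.7, "jaw": 1}, {"x": 0.0011, "y": -0.0138, "z": 0, "wx": 0, "wy": 0, "wz": 8.6, "jaw": 1}, {"x": 0.0019, "y": -0.0183, "z": 0, "wx": 0, "wy": 0, "wz": 11.5, "jaw": 1}, {"x": 0.003, "y": -0.0228, "z": 0, "wx": 0, "wy": 0, "wz": 14.3, "jaw": 1}, {"x": 0.0042, "y": -0.0272, "z": 0, "wx": 0, "wy": 0, "wz": 17.2, "jaw": 1}, {"x": 0.0057, "y": -0.0315, "z": 0, "wx": 0, "wy": 0, "wz": 20, "jaw": 1}, {"x": 0.0073, "y": -0.0358, "z": 0, "wx": 0, "wy": 0, "wz": 22.9, "jaw": 1}, {"x": 0.0092, "y": -0.04, "z": 0, "wx": 0, "wy": 0, "wz": 25.8, "jaw": 1}, {"x": 0.0113, "y": -0.0441, "z": 0, "wx": 0, "wy": 0, "wz": 28.7, "jaw": 1}, {"x": 0.0136, "y": -0.0481, "z": 0, "wx": 0, "wy": 0, "wz": 31.5, "jaw": 1}, {"x": 0.0161, "y": -0.0519, "z": 0, "wx": 0, "wy": 0, "wz": 34.4, "jaw": 1}, {"x": 0.0188, "y": -0.0557, "z": 0, "wx": 0, "wy": 0, "wz": 37.2, "jaw": 1}, {"x": 0.0217, "y": -0.0593, "z": 0, "wx": 0, "wy": 0, "wz": 40.1, "jaw": 1}, {"x": 0.0217, "y": -0.0593, "z": 0, "wx": 0, "wy": 0, "wz": 40.1, "jaw": 1}])

```text
time: 13.75
position: [0.5735, -0.0712, 0.0443]
tool_rot: [2.458, 1.954, 0.0]
ft_force: [0.5, -2.7, -0.4]
grip_width: 0.201
```

```bash
python3 - <<'E'
from h import *
p=tool()[:2,3]-[.5944,.0197];print(np.linalg.norm(p),np.arctan2(p[1],p[0]),ctrl.get_state()["ft_force"].round(1))
arc(np.arange(-1.85,-2.5,-.05))
E
```

```text
0.09322133935023141 -1.79660276679898 [ 0.5 -2.7 -0.4]
-1.85 shift mm [ 1.3 -4.9 -0. ] turn deg [0.05 0.02 2.97]
-1.9 shift mm [ 1.7 -9.5 -0. ] turn deg [0.05 0.02 5.83]
-1.95 shift mm [  2.3 -14.1  -0. ] turn deg [0.05 0.02 8.7 ]
-2.0 shift mm [  3.1 -18.6  -0. ] turn deg [ 0.05  0.02 11.56]
-2.05 shift mm [  4.1 -23.1  -0. ] turn deg [ 0.05  0.02 14.42]
-2.1 shift mm [  5.4 -27.5  -0. ] turn deg [ 0.05  0.02 17.29]
-2.15 shift mm [  6.9 -31.9  -0. ] turn deg [5.000e-02 2.000e-02 2.015e+01]
-2.2 shift mm [  8.5 -36.1  -0. ] turn deg [5.000e-02 2.000e-02 2.302e+01]
-2.25 shift mm [ 10.5 -40.3  -0. ] turn deg [5.000e-02 2.000e-02 2.588e+01]
-2.3 shift mm [ 12.6 -44.4  -0. ] turn deg [5.000e-02 1.000e-02 2.875e+01]
-2.35 shift mm [ 14.9 -48.4  -0. ] turn deg [5.000e-02 1.000e-02 3.161e+01]
-2.4 shift mm [ 17.4 -52.2  -0. ] turn deg [5.000e-02 1.000e-02 3.448e+01]
-2.45 shift mm [ 20.1 -56.   -0.1] turn deg [5.000e-02 1.000e-02 3.734e+01]
```

Call:
step_arm(newtons=20, plan=[{"x": 0.0003, "y": -0.0049, "z": 0, "wx": 0, "wy": 0, "wz": 2.9, "jaw": 1}, {"x": 0.0006, "y": -0.0095, "z": 0, "wx": 0, "wy": 0, "wz": 5.8, "jaw": 1}, {"x": 0.0012, "y": -0.0141, "z": 0, "wx": 0, "wy": 0, "wz": 8.6, "jaw": 1}, {"x": 0.002, "y": -0.0186, "z": 0, "wx": 0, "wy": 0, "wz": 11.5, "jaw": 1}, {"x": 0.003, "y": -0.0231, "z": 0, "wx": 0, "wy": 0, "wz": 14.4, "jaw": 1}, {"x": 0.003, "y": -0.0231, "z": 0, "wx": 0, "wy": 0, "wz": 14.4, "jaw": 1}])

```text
time: 14.35
position: [0.5517, -0.0632, 0.0443]
tool_rot: [2.683, 1.632, -0.0]
ft_force: [-0.1, -2.6, 0.6]
grip_width: 0.201
```

```bash
python3 - <<'E'
from h import *
p=tool()[:2,3]-[.5944,.0197];print(np.linalg.norm(p),np.arctan2(p[1],p[0]),ctrl.get_state()["ft_force"].round(1))
arc(np.arange(-2.1,-2.5,-.05),r=.093)
E
```

```text
0.093281899746514 -2.04674619804349 [-0.1 -2.6  0.6]
-2.1 shift mm [ 0.4 -5.  -0. ] turn deg [0.04 0.03 2.95]
-2.15 shift mm [ 0.8 -9.6 -0. ] turn deg [0.04 0.03 5.82]
-2.2 shift mm [  1.3 -14.2  -0. ] turn deg [0.04 0.03 8.68]
-2.25 shift mm [  2.2 -18.8  -0. ] turn deg [ 0.04  0.03 11.55]
-2.3 shift mm [  3.2 -23.3  -0. ] turn deg [ 0.04  0.03 14.41]
-2.35 shift mm [  4.5 -27.8  -0. ] turn deg [ 0.04  0.03 17.28]
-2.4 shift mm [  6.  -32.2  -0. ] turn deg [ 0.04  0.03 20.14]
-2.45 shift mm [  7.7 -36.5  -0. ] turn deg [ 0.04  0.03 23.01]
```

Call:
step_arm(plan=[{"x": 0.0001, "y": -0.005, "z": 0, "wx": 0, "wy": 0, "wz": 2.9, "jaw": 1}, {"x": 0.0005, "y": -0.0096, "z": 0, "wx": 0, "wy": 0, "wz": 5.8, "jaw": 1}, {"x": 0.0011, "y": -0.0142, "z": 0, "wx": 0, "wy": 0, "wz": 8.7, "jaw": 1}, {"x": 0.0011, "y": -0.0142, "z": 0, "wx": 0, "wy": 0, "wz": 8.7, "jaw": 1}])

```text
time: 14.75
position: [0.5395, -0.0557, 0.0442]
tool_rot: [2.799, 1.425, -0.001]
ft_force: [-0.5, -3.2, -0.3]
grip_width: 0.201
```

Call:
step_arm(plan=[{"x": 0.0001, "y": -0.0023, "z": 0, "wx": 0, "wy": 0, "wz": 1.4, "jaw": 1}, {"x": 0.0002, "y": -0.0046, "z": 0, "wx": 0, "wy": 0, "wz": 2.9, "jaw": 1}, {"x": 0.0004, "y": -0.0069, "z": 0, "wx": 0, "wy": 0, "wz": 4.3, "jaw": 1}, {"x": 0.0005, "y": -0.0081, "z": 0, "wx": 0, "wy": 0, "wz": 5, "jaw": 1}, {"x": 0.0005, "y": -0.0081, "z": 0, "wx": 0, "wy": 0, "wz": 5, "jaw": 1}])

```text
time: 15.25
position: [0.533, -0.0506, 0.0442]
tool_rot: [2.86, 1.298, -0.001]
ft_force: [-1.0, -5.3, 2.9]
grip_width: 0.2
```

```bash
python3 - <<'E'
from h import *
p=tool()[:2,3]-[.5944,.0197];print(np.linalg.norm(p),np.arctan2(p[1],p[0]),ctrl.get_state()["ft_force"].round(1),ctrl.get_state()["torque"].round(2))
E
```

```text
0.09329555067072066 -2.288905335743503 [-1.  -5.3  2.9] [-1.19  0.26 -0.12]
```

Call:
step_arm(plan=[{"x": 0.0001, "y": -0.0015, "z": 0, "wx": 0, "wy": 0, "wz": 0.9, "jaw": 1}, {"x": 0.0001, "y": -0.003, "z": 0, "wx": 0, "wy": 0, "wz": 1.8, "jaw": 1}, {"x": 0.0001, "y": -0.003, "z": 0, "wx": 0, "wy": 0, "wz": 1.8, "jaw": 1}])

```text
time: 15.55
position: [0.5314, -0.0491, 0.0442]
tool_rot: [2.879, 1.252, 0.0]
ft_force: [1.8, -7.3, 0.6]
grip_width: 0.194
```

```bash
python3 - <<'E'
from h import *
p=tool()[:2,3]-[.5944,.0197];print(np.linalg.norm(p),np.arctan2(p[1],p[0]),ctrl.get_state()["ft_force"].round(1),ctrl.get_state()["torque"].round(2))
b=ctrl.get_image("side");c=ctrl.get_image("scene")
r=lambda i,x,y,w,h:cv2.resize(i[y:y+h,x:x+w],(400,300),interpolation=cv2.INTER_CUBIC)
cv2.imwrite("pics/m6.png",np.hstack([r(b,230,120,160,120),r(c,250,130,140,105)]))
E
```

```text
0.09328442077433041 -2.3118499455394548 [ 1.8 -7.3  0.6] [-1.41 -0.11  0.  ]
```

View pics/m6.png

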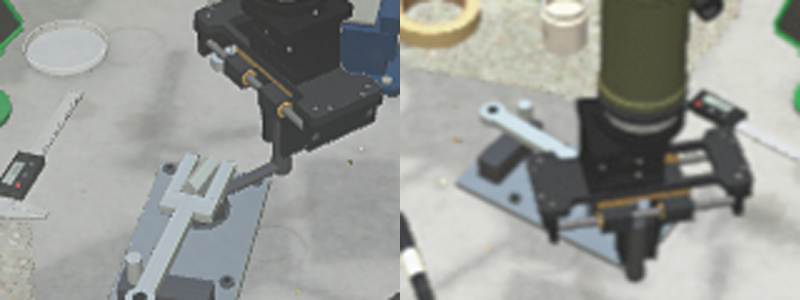

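Call:
step_arm(newtons=40, plan=[{"x": 0.0001, "y": -0.002, "z": 0, "wx": 0, "wy": 0, "wz": 1.2, "jaw": 1}, {"x": 0.0001, "y": -0.004, "z": 0, "wx": 0, "wy": 0, "wz": 2.4, "jaw": 1}, {"x": 0.0001, "y": -0.004, "z": 0, "wx": 0, "wy": 0, "wz": 2.4, "jaw": 1}])

```text
time: 15.95
position: [0.5302, -0.0479, 0.0444]
tool_rot: [2.9, 1.191, 0.004]
ft_force: [6.8, -10.3, -5.0]
grip_width: 0.195
```

```bash
python3 - <<'E'
from h import *
p=tool()[:2,3]-[.5944,.0197];print(np.linalg.norm(p),np.arctan2(p[1],p[0]),ctrl.get_state()["ft_force"].round(1),ctrl.get_state()["torque"].round(2))
E
```

```text
0.09322416104291009 -2.330619742457154 [  6.8 -10.3  -5. ] [-2.18 -1.04  0.34]
```

Call:
step_arm(plan=[{"x": 0.0001, "y": -0.003, "z": 0, "wx": 0, "wy": 0, "wz": 1, "jaw": 1}, {"x": 0.0001, "y": -0.005, "z": 0, "wx": 0, "wy": 0, "wz": 1, "jaw": 1}, {"x": 0.0001, "y": -0.005, "z": 0, "wx": 0, "wy": 0, "wz": 1, "jaw": 1}, {"x": 0.0001, "y": -0.005, "z": 0, "wx": 0, "wy": 0, "wz": 1, "jaw": 1}])

```text
time: 16.35
position: [0.5292, -0.0469, 0.0445]
tool_rot: [2.906, 1.162, 0.01]
ft_force: [15.4, -15.7, -12.5]
grip_width: 0.198
```

```bash
python3 - <<'E'
from h import *
p=tool()[:2,3]-[.5944,.0197];print(np.linalg.norm(p),np.arctan2(p[1],p[0]),ctrl.get_state()["ft_force"].round(1),ctrl.get_state()["torque"].round(2))
E
```

```text
0.09317113196041883 -2.345987365979222 [ 15.4 -15.7 -12.5] [-3.11 -2.48  0.35]
```

Call:
step_arm(plan=[{"x": 0, "y": 0.002, "z": 0, "wx": 0, "wy": 0, "wz": 0, "jaw": 0.3}, {"x": 0, "y": 0.004, "z": 0, "wx": 0, "wy": 0, "wz": 0, "jaw": -0.2}, {"x": 0, "y": 0.007, "z": 0, "wx": 0, "wy": 0, "wz": 0, "jaw": -0.2}, {"x": 0, "y": 0.007, "z": 0, "wx": 0, "wy": 0, "wz": 0, "jaw": -0.2}, {"x": 0, "y": 0.007, "z": 0, "wx": 0, "wy": 0, "wz": 0, "jaw": -0.2}, {"x": 0, "y": 0.007, "z": 0, "wx": 0, "wy": 0, "wz": 0, "jaw": -0.2}, {"x": 0, "y": 0.007, "z": -0.03, "wx": 0, "wy": 0, "wz": 0, "jaw": -0.2}, {"x": 0, "y": 0.007, "z": -0.07, "wx": 0, "wy": 0, "wz": 0, "jaw": -0.2}, {"x": 0, "y": 0.007, "z": -0.12, "wx": 0, "wy": 0, "wz": 0, "jaw": -0.2}, {"x": -0.03, "y": 0.007, "z": -0.17, "wx": 0, "wy": 0, "wz": 0, "jaw": -0.2}, {"x": -0.07, "y": 0.007, "z": -0.2, "wx": 0, "wy": 0, "wz": 0, "jaw": -0.2}, {"x": -0.07, "y": 0.007, "z": -0.2, "wx": 0, "wy": 0, "wz": 0, "jaw": -0.2}, {"x": -0.07, "y": 0.007, "z": -0.2, "wx": 0, "wy": 0, "wz": 0, "jaw": -0.2}])

```text
time: 17.65
position: [0.4792, -0.0951, 0.2453]
tool_rot: [-2.915, -1.166, -0.007]
ft_force: [0.3, 0.7, 0.3]
grip_width: 0.601
```

```bash
python3 - <<'E'
from h import *
T=tool();np.save("T7.npy",T);a=ctrl.get_image("wrist");b=ctrl.get_image("side");c=ctrl.get_image("scene");cv2.imwrite("pics/w7.png",a)
print(T[:3,3])
r=lambda i,x,y,w,h:cv2.resize(i[y:y+h,x:x+w],(400,300),interpolation=cv2.INTER_CUBIC)
cv2.imwrite("pics/m7.png",np.vstack([np.hstack([r(a,160,0,320,240),r(a,240,100,160,120)]),np.hstack([r(b,230,130,140,105),r(c,250,130,140,105)])]))
E
```

```text
[ 0.4791677  -0.09511898  0.24525231]
```

View pics/m7.png

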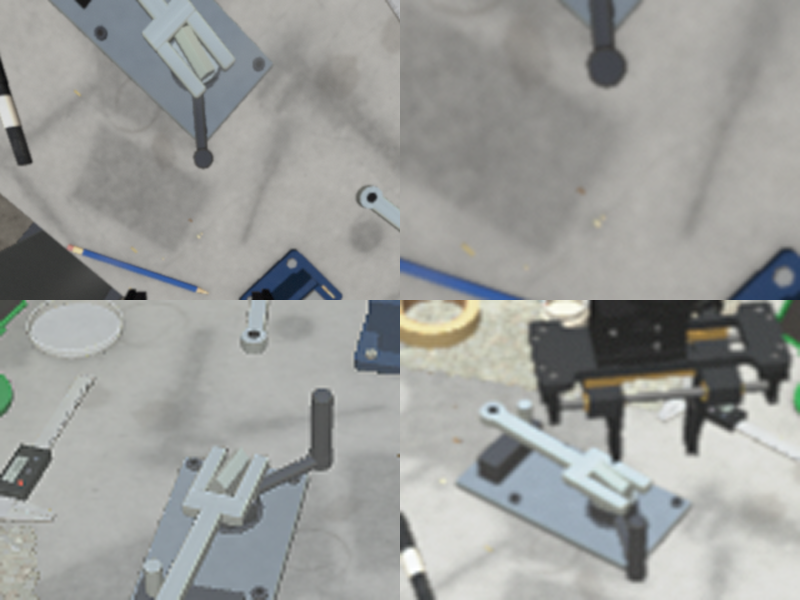

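```bash
python3 - <<'E'
from h import *
T=np.load("T7.npy");O=np.array([.5944,.0197])
g=plane("wrist",(322.4,126.5),.09,T);e=g[:2]-O;print("grip",g,np.linalg.norm(e),np.arctan2(e[1],e[0]))
a=cv2.imread("pics/w7.png");cv2.imwrite("pics/m8.png",cv2.resize(a[0:100,270:370],(600,600),interpolation=cv2.INTER_CUBIC))
E
```

```text
grip [ 0.5327805  -0.04924135  0.09      ] 0.09246551660826471 -2.3001731999717934
```

View pics/m8.png

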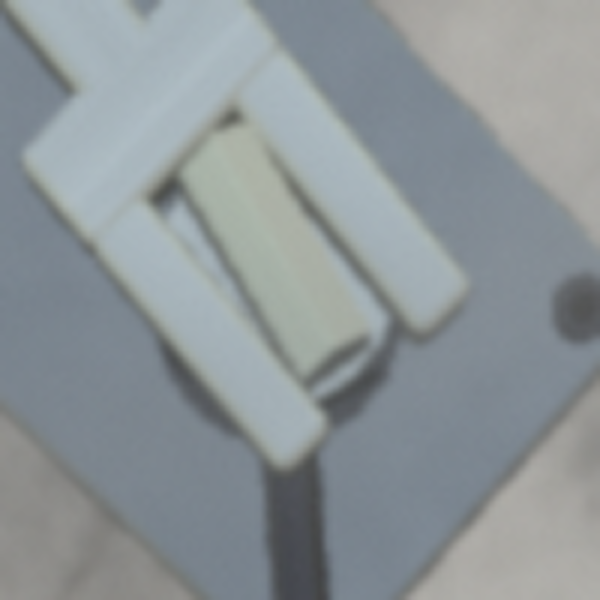

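```bash
python3 - <<'E'
from h import *
T=np.load("T7.npy")
def hd(a,b,z):
    p,q=[plane("wrist",(270+u[0]/6,u[1]/6),z,T) for u in(a,b)];d=p-q;print(p[:2].round(4),q[:2].round(4),"len",np.linalg.norm(d).round(4),"heading",np.degrees(np.arctan2(d[1],d[0])).round(2))
hd((213,140),(338,358),.062) # ridge
hd((240,100),(415,338),.052);hd((98,245),(275,468),.052);hd((150,200),(325,425),.052) # prong edges
hd((0,400),(200,600),.01); hd((380,0),(600,250),.01) # plate
E
```

```text
[0.5979 0.0383] [ 0.5878 -0.003 ] len 0.0425 heading 76.26
[0.6079 0.0414] [ 0.602  -0.0101] len 0.0518 heading 83.46
[0.5719 0.0444] [ 0.5668 -0.0065] len 0.0512 heading 84.27
[0.5842 0.0424] [ 0.5791 -0.0083] len 0.0509 heading 84.16
[0.5393 0.0499] [ 0.5392 -0.0091] len 0.059 heading 89.96
[0.6491 0.0427] [ 0.6488 -0.0229] len 0.0655 heading 89.7
```

```bash
python3 -c "
from bench import ctrl
print(ctrl.get_state()['time'],ctrl.close_job())"
```

```text
the job is handed in; nothing more can be done
17.8 None
```

The locknut is tight and the spanner is still in place on the stud. I handed the job in at 17.8 s.

- **What I did:** I picked up the wide-jaw spanner from the left of the jig and lowered it over the stud's flats, with the handle along the rest on the pin's -x side. It met no noticeable force. I then gripped the upright grip and swung the lever clockwise until the resistance rose from about 3 N to about 22 N, with hardly any further movement, so it was against the stop. Then I let go and raised the arm clear.
- **Last checks:** In the wrist picture after release, the stud sits at about 0.24–0.27 rad, which is the expected play with the spanner against the pin. The locknut works out at about 1.19 rad against the 1.2 rad stop, to about ±0.02 rad. In the side and scene views the spanner lies over the stud and looks level on the rest.
- **What disagreed:**
  - The jig's direction read about 2° differently between two pictures, but the locknut figure hardly depends on that.
  - The grip's angle read about 0.05 rad less after release than under load, which I put down to the arm flexing.
  - The jaw tips, as picked roughly from the scene camera before I lowered the spanner, were about 6 mm off the wrist camera's. I went by the wrist camera, and the spanner went on cleanly.
- **Other notes:** My first move call was refused because its rows left out some keys, so nothing moved. I viewed 11 pictures, more than the 8 planned but within the limit of 12.

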